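# Draw the blind plug from a printer's platform carrier with a screw-in puller

## Task

Take the blue T-handled puller out of its stand, screw it gently clockwise into the flush orange-topped plug in the aluminium carrier until it comes to its stop, and draw the plug straight out with it. Then stand the plug upright in the yellow tray with the puller still screwed in, set down softly, and let go. Never force the thread, and leave the bottle, the scraper and the printed part where they are.

Things in the scene. Friction and masses are not known exactly. Their poses are not given: they have to be found in the camera images.
- puller_grip (a point): Centre of the blue T-handle of the loose steel puller (0.2 kg, 92 mm long), which stands nose down. z: up along the rod; x: along the T-bar. T-bar 62 mm (x) by 14 mm (y: grip across this) by 22 mm (z). Rod 12 mm thick; a 40 mm wide, 4 mm thick collar, underside 49 mm below this point, rests on the stand at the start.
- puller_nose (a point): Tip of the puller's tapered nose, 81 mm below the handle's centre; axes as the handle's. Two opposite thread lugs (5 mm wide, 6 mm high, reaching 11.5 mm from the axis) point along +x and -x, their underside 10 mm above this tip.
- plug: Square blind plug, 44 by 44 by 40 mm, about 0.3 kg, orange top flush with the carrier's top; origin at the centre of its underside, z up, x along one side. Sprung rubber pads on its y sides hold it: it takes about 8 to 18 N to draw it, over its first 30 mm. It cannot turn in its bore.
- plug_mouth (a point): Centre of the 27 mm round mouth in the plug's top (40 mm above its underside). 6 mm down is a brass bush with a coarse two-start right-hand thread (lead 18 mm). Its two entry gaps are NOT in this pose: lugs drop in when the puller's x lies within some 10 degrees of a line that may be up to 40 degrees either side of the plug's x (a half turn is the same). The bush does not turn.
- carrier: Fixed aluminium block, 150 by 130 mm, top 55 mm above the table, square bore 45.5 mm wide, 40 mm deep; origin: centre of underside. Thread by height of the puller's nose over the plug's underside: 24 mm lugs still on top of the bush; 12 to 15 mm dropped in; then 60 to 90 degrees clockwise from above, sinking along, to a hard stop: about 10 mm, home. 4 mm of axial play; lugs catch when pulled. Forcing: over 60 N (or some 0.4 Nm).
- holder: Fixed grey stand, 70 by 70 by 45 mm on a 90 mm black foot, with a 27 mm round hole in which the puller hangs by its collar; origin at the centre of its underside. Lift the puller 40 mm to clear it.
- tray: Fixed yellow tray, 150 by 150 mm outside, walls 5 mm thick and 22 mm high, inner floor 5 mm above the table; origin at the centre of its underside.
- resin: Bystander: black bottle with a red cap, 64 mm wide, 170 mm tall; origin at the centre of its underside.
- scraper: Bystander: red-handled scraper, 180 mm long, lying flat beyond the carrier, along its own x; origin near its middle, on the table.
- print: Bystander: amber printed bracket, 60 by 45 by 38 mm; origin at the centre of its underside.
There are look-alikes about, which are no part of the job. Leave any purple or red look-alike of the part that bears puller_grip alone.

How it is judged:
By the outcome, as a careful person would: the job done as asked, in the order asked, and still so for the second after the job is handed in, with the robot touching nothing.
It also fails if it takes over 72 s, if anything falls off the work surface, if the arm or the gripper's body presses on something with over 40 N, if the wrist force passes 120 N, or if a joint passes its speed limit or range.

## Robot

A 6-joint arm with a two-finger parallel gripper is mounted at the origin on the work surface. World frame = base frame: x ahead of the robot, y to its left, z up, the work surface at z = 0. Lengths are in m, angles in degrees, forces in N, time in s.
With the tool pointing down it reaches from about 0.375 to 0.9 m from the base axis. Payload 3.1 kg.
Tool frame: the origin (TCP) lies at the very end of the fingers, on their centre line; the grasp point (between the pads) lies behind it (bot.grip_depth is the z of the grasp point in the tool frame, in m); z points along the fingers, y is the direction in which the jaws open and shut (so a half turn about z gives the same grasp; the last joint's range is limited). The gripper opens to 87 mm and grips with 3 to 60 N. Pads are 19 mm wide; open, the fingers measure 117 mm over their backs; the gripper's body (75 mm by 190 mm) begins 51 mm behind the grasp point.
Start: joints at [-73.31, 30.224, 82.088, -0, 67.689, -10.227], TCP at [0.283, -0.557, 0.223] pointing down, gripper open.
Joint ranges: [-176.69, 176.69], [-43.24, 126.21], [12.49, 139.97], [-82, 262], [0, 151.66], [-163.58, 163.58]. Speed limits (degrees/s): [159.86, 159.86, 180, 180, 180, 180].

## Interface

Orientations are given as a 3x3 rotation matrix whose columns are the frame's x, y, z axes.
In Python, from rig import bot, vision gives the robot as it stands. The module is installed in compiled form; this text tells all that it offers.
- The arm moves only by the shell command python3 -m jog 'ROWS'. ROWS is JSON, a list of rows, each a list of 3 entries, a list of its own where there are three numbers: the shift along the tool's x, y, z in mm, then the turn, a rotation vector about the tool's x, y, z in degrees, then the closure, from 0 (fully open) to 1 (shut). In form: [[[dx, dy, dz], [wx, wy, wz], fingers], ...]. A call has 1 to 12 rows; each row is the pose to reach, as a shift and turn from the pose commanded when the call began, along the tool's axes at that moment; what a row does not reach only later rows make up. A row lasts 1/12 s, in which the tool goes at most 41.7 mm and 7.16 degrees, less where a joint would pass 70% of its speed; a pose out of reach is approached as far as the arm can. A call with a gripper value outside its range is refused whole. The fingers move at their own pace and stop on an object; the grip force is fixed at half the most. Time passes only in rows, so rows that repeat a pose let the fingers close. It gives the time, the measured TCP pose, the force and the opening at its end, in the units of the state.
- bot.read_state(): the state, without advancing time (a new reading comes with each control period).
- vision.capture(name): name is "scene" or "top"; returns the picture (420x560x3 uint8, red, green, blue); there is no depth.
- vision.camera_info(name): a dict with "intrinsics" (3x3 intrinsics, pixels), "camera_from_world" (4x4, takes a point from world to camera coordinates). Camera axes: x right, y up, looking along -z (the intrinsics and any distortion apply to the point x, -y, -z); pixel columns grow to the right and rows downward; lengths in m; the calibration is good to about 2 mm. A picture is of the moment at which its call begins. camera_info takes no time and is no camera call.
- bot.hand_in(): hands the job in, once; it reports no verdict.
The state is a dict: "time_s": time; "joint_positions": joint angles; "qvel": joint speeds; "tau": joint torques, N m; "position": TCP position; "tcp_rot": TCP orientation; "force": force on the tool from outside, world axes, zero at the start; "moment": the same for the moment, N m; "opening": opening from 0.0 (shut) to 1.0 (fully open).
Only numpy, scipy, OpenCV 4.12 (cv2) and the standard library are available. Lean on these libraries where they do the work, as an engineer would, in place of code of your own. Each camera call takes 0.05 s, during which the arm holds its last target. There are 200 camera calls.

## Working session

There is one attempt and no reset: what is moved stays moved. The work goes in short steps, Python scripts to look and compute and a shell command to move; the robot and the scene stay as the last step left them, time stands still between calls to the robot, and variables do not carry over. Pictures are saved under pics/ and viewed, about 8 in all and at most 12, crops included, and the job is handed in when it is done.

```bash
mkdir -p pics; python3 - <<'E'
from rig import bot, vision
import cv2,numpy as np
for n in("scene","top"):
    im=vision.capture(n); cv2.imwrite(f"pics/{n}0.png",im[:,:,::-1]); i=vision.camera_info(n); print(n,i)
print(bot.read_state(),bot.grip_depth)
E
```

```text
scene {'intrinsics': array([[488.30697623,   0.        , 279.46356686],
       [  0.        , 488.30697623, 203.73599968],
       [  0.        ,   0.        ,   1.        ]]), 'camera_from_world': array([[ 0.33641481,  0.94166571,  0.00952702, -0.11603658],
       [-0.72208996,  0.25144989,  0.64448355,  0.36527368],
       [ 0.60449249, -0.22369318,  0.76455882, -1.36424621],
       [ 0.        ,  0.        ,  0.        ,  1.        ]])}
top {'intrinsics': array([[503.69889854,   0.        , 277.43156722],
       [  0.        , 503.69889854, 208.00553114],
       [  0.        ,   0.        ,   1.        ]]), 'camera_from_world': array([[-0.02660407, -0.99962778, -0.00604286, -0.05211588],
       [ 0.99616859, -0.02701482,  0.08317655, -0.54793237],
       [-0.08330883, -0.00380687,  0.99651651, -1.07760675],
       [ 0.        ,  0.        ,  0.        ,  1.        ]])}
{'time_s': 0.1, 'joint_positions': array([-7.33104736e+01,  3.02737836e+01,  8.21495355e+01,  4.37552429e-04,
        6.76892604e+01, -1.02256139e+01]), 'qvel': array([ 0.01184703, -0.1526185 , -0.2389476 , -0.04690768,  0.01757663,
        0.02068627]), 'tau': array([-9.03925297e-05, -4.40983629e+01, -1.77151805e+01,  6.34765788e-02,
        5.33498602e-02, -3.32871070e-05]), 'position': array([ 0.28277021, -0.55663116,  0.22166522]), 'tcp_rot': array([[ 8.91679358e-01,  4.52667220e-01, -5.57517834e-04],
       [ 4.52667423e-01, -8.91677438e-01,  1.88413959e-03],
       [ 3.55762157e-04, -1.93241854e-03, -9.99998070e-01]]), 'force': array([ 0.18713333, -0.16000576, -0.32926899]), 'moment': array([ 0.0327207 , -0.03693596, -0.01650675]), 'opening': 1.0017322155122155} -0.0187
```

View pics/scene0.png

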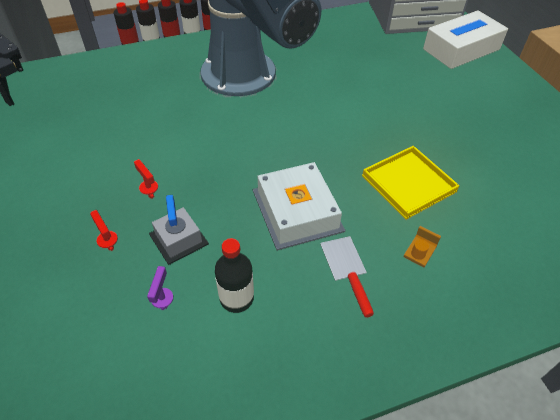

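View pics/top0.png

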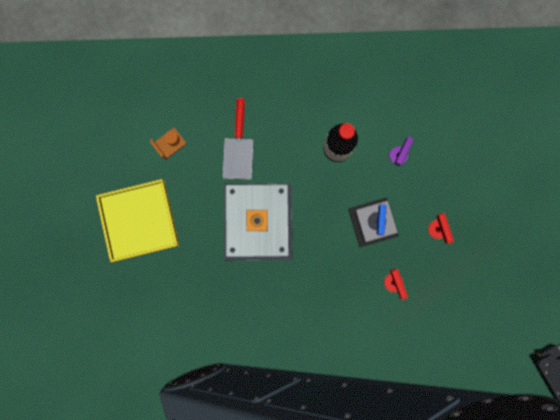

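Candidates for the puller:
- Blue: scene (172,212), top (382,220).
- Purple: scene (160,288), top (401,152).
- Red: scene (147,178) and (103,228), top (441,229) and (396,284).

Only the blue one stands in the grey stand, so it is the one meant. I'll measure it and confirm in an enlarged crop.

```bash
cat > h.py <<'E'
import cv2,numpy as np
from rig import bot,vision
def cam(n):
    i=vision.camera_info(n); T=i["camera_from_world"]; return i["intrinsics"],T
def ray(n,uv):
    K,T=cam(n); p=np.linalg.solve(K,[uv[0],uv[1],1.]); d=T[:3,:3].T@[p[0],-p[1],-p[2]]; return -T[:3,:3].T@T[:3,3],d/np.linalg.norm(d)
def onz(n,uv,z):
    c,d=ray(n,uv); return c+d*(z-c[2])/d[2]
def tri(a,b):
    A=np.zeros((3,3));y=np.zeros(3)
    for n,uv in(("scene",a),("top",b)):
        c,d=ray(n,uv);P=np.eye(3)-np.outer(d,d);A+=P;y+=P@c
    return np.linalg.solve(A,y)
def proj(n,p):
    K,T=cam(n);q=T[:3,:3]@p+T[:3,3];v=K@[q[0],-q[1],-q[2]];return v[:2]/v[2]
def mask(im,lo,hi,box=None):
    m=cv2.inRange(cv2.cvtColor(im,cv2.COLOR_RGB2HSV),lo,hi)
    if box: 
        z=np.zeros_like(m);x0,y0,x1,y1=box;z[y0:y1,x0:x1]=m[y0:y1,x0:x1];m=z
    return m
def big(m):
    c=max(cv2.findContours(m,cv2.RETR_EXTERNAL,cv2.CHAIN_APPROX_NONE)[0],key=cv2.contourArea)
    return c
E
python3 - <<'E'
from h import *
S=vision.capture("scene");T=vision.capture("top")
def crop(im,x,y,r,k): return cv2.resize(im[y-r:y+r,x-r:x+r],None,fx=k,fy=k,interpolation=cv2.INTER_CUBIC)
g=np.vstack([np.hstack([crop(S,175,215,35,4),crop(T,378,220,35,4)]),np.hstack([crop(S,298,194,20,7),crop(T,257,220,20,7)])])
cv2.imwrite("pics/crop1.png",g[:,:,::-1])
def cen(c):
    r=cv2.minAreaRect(c);return r[0],r[1],np.array(cv2.boxPoints(r)).round(1).tolist()
for nm,lo,hi,bs,bt in(("blue",(100,120,60),(125,255,255),(140,180,210,240),(350,190,410,250)),("orange",(8,150,120),(22,255,255),(270,170,330,220),(235,200,280,240)),("yellow",(24,150,80),(34,255,255),(350,130,470,230),(80,170,190,270))):
    for n,im,b in(("scene",S,bs),("top",T,bt)):
        c=big(mask(im,lo,hi,b));print(nm,n,cen(c))
E
```

```text
blue scene ((170.89300537109375, 209.94760131835938), (30.6619815826416, 7.995904445648193), [[164.89999389648438, 195.3000030517578], [172.8000030517578, 194.1999969482422], [176.89999389648438, 224.60000610351562], [169.0, 225.6999969482422]])
blue top ((381.0, 219.5), (29.0, 8.0), [[377.0, 205.0], [385.0, 205.0], [385.0, 234.0], [377.0, 234.0]])
orange scene ((298.0588684082031, 193.7353057861328), (16.00735092163086, 23.040882110595703), [[284.8999938964844, 188.8000030517578], [307.29998779296875, 183.1999969482422], [311.20001220703125, 198.6999969482422], [288.79998779296875, 204.3000030517578]])
orange top ((256.5, 220.0), (18.0, 19.0), [[247.0, 211.0], [266.0, 211.0], [266.0, 229.0], [247.0, 229.0]])
yellow scene ((410.00006103515625, 180.00003051757812), (80.61017608642578, 60.81117630004883), [[360.0, 173.0], [403.0, 130.0], [460.0, 187.0], [417.0, 230.0]])
yellow top ((136.60147094726562, 220.29356384277344), (68.70685577392578, 70.53276062011719), [[94.19999694824219, 195.1999969482422], [162.8000030517578, 178.60000610351562], [179.0, 245.39999389648438], [110.4000015258789, 262.0]])
```

View pics/crop1.png

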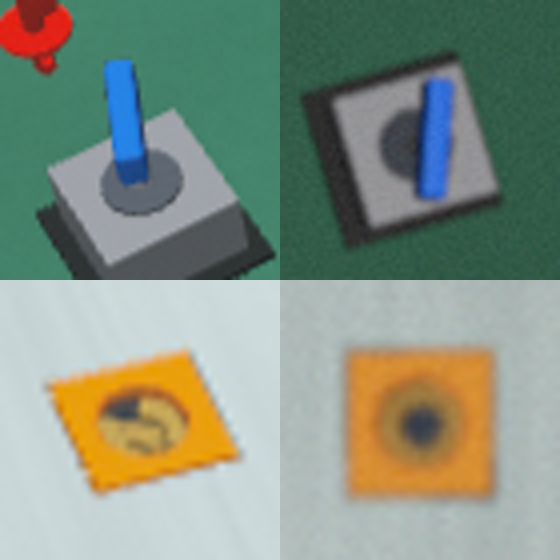

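The crop confirms the single blue T-handle standing in the grey stand. It also shows the plug mouth at scene (298,194) and top (257,220), with the bush gaps not clearly readable. Next I compute the poses.

```bash
python3 - <<'E'
from h import *
S=vision.capture("scene");T=vision.capture("top")
# handle top face: bright blue
def mom(m):
    M=cv2.moments(m,True);c=np.array([M['m10'],M['m01']])/M['m00'];a=.5*np.arctan2(2*M['mu11'],M['mu20']-M['mu02']);return c,np.array([np.cos(a),np.sin(a)]),M['m00']
mt=mask(T,(100,120,60),(125,255,255),(350,190,410,250));ms=mask(S,(100,120,60),(125,255,255),(140,180,210,240))
ct,dt,n=mom(mt);cs,ds,n2=mom(ms);print(ct,dt,n,cs,ds,n2)
p=tri(cs,ct);print("handle tri",p, proj("top",p),proj("scene",p))
for z in(.094,.1,.105):
    c=onz("top",ct,z);e=onz("top",ct+10*dt,z)-onz("top",ct-10*dt,z);print(z,c,np.degrees(np.arctan2(e[1],e[0])))
for lab,lo,hi,bs,bt,z in(("orange",(8,150,120),(22,255,255),(270,170,330,220),(235,200,280,240),.055),):
  for n,im,b in(("scene",S,bs),("top",T,bt)):
    c=big(mask(im,lo,hi,b));h=cv2.approxPolyDP(cv2.convexHull(c),4,True).reshape(-1,2).astype(float)
    m=np.zeros(im.shape[:2],np.uint8);cv2.drawContours(m,[c],-1,255,-1);P=np.array([onz(n,q,z) for q in h]);print(n,h.tolist(),P.round(4).tolist(),"cen",onz(n,mom(m)[0],z), [np.degrees(np.arctan2(*(P[(i+1)%len(P)]-P[i])[[1,0]])).round(1) for i in range(len(P))])
# carrier in top: bright low-saturation
m=mask(T,(0,0,150),(180,60,255),(205,180,310,270));print("carrier top",cv2.minAreaRect(big(m)))
r=cv2.boxPoints(cv2.minAreaRect(big(m)));P=np.array([onz("top",q,.055) for q in r]);print(P.round(4).tolist(),P.mean(0),[np.degrees(np.arctan2(*(P[(i+1)%4]-P[i])[[1,0]])).round(1) for i in range(4)])
# tray rim
for n,im,b in(("scene",S,(350,130,470,230)),("top",T,(80,170,190,270))):
    c=big(mask(im,(22,120,60),(36,255,255),b));h=cv2.approxPolyDP(cv2.convexHull(c),5,True).reshape(-1,2).astype(float)
    P=np.array([onz(n,q,.02) for q in h]);print("tray",n,h.tolist(),P.round(3).tolist(),P.mean(0))
# grey stand top & collar in top view
m=mask(T,(0,0,95),(180,80,200),(345,190,405,250));c=big(m);r=cv2.minAreaRect(c);print("stand",r)
for z in(.045,.055): print(onz("top",r[0],z),[np.linalg.norm(onz("top",cv2.boxPoints(r)[i],z)-onz("top",cv2.boxPoints(r)[i+1],z)) for i in(0,1)])
print(onz("top",(376,219.5),.048))
b=big(mask(S,(0,0,0),(180,255,40),(210,235,260,320)));print("bottle",onz("top",(340,142),.1))
E
```

```text
[381.17391304 219.62173913] [ 0.07354322 -0.99729203] 230.0 [170.92975207 210.02892562] [0.13629875 0.99066778] 242.0
handle tri [ 0.51082743 -0.27739612  0.09538673] [381.22090016 219.63052988] [170.98143615 210.03070421]
0.094 [ 0.51092399 -0.27758098  0.094     ] -6.70432305998253
0.1 [ 0.51059474 -0.27637186  0.1       ] -6.704323059982627
0.105 [ 0.51032038 -0.27536427  0.105     ] -6.704323059982605
scene [[304.0, 185.0], [311.0, 198.0], [291.0, 203.0], [285.0, 189.0]] [[0.5002, -0.0016, 0.055], [0.5383, -0.0013, 0.055], [0.5374, -0.0445, 0.055], [0.4977, -0.043, 0.055]] cen [ 0.51895663 -0.0225087   0.055     ] [np.float64(0.5), np.float64(-91.2), np.float64(177.7), np.float64(86.5)]
top [[266.0, 211.0], [266.0, 229.0], [247.0, 229.0], [247.0, 211.0]] [[0.5379, -0.0425, 0.055], [0.4998, -0.0416, 0.055], [0.5009, -0.0015, 0.055], [0.539, -0.0023, 0.055]] cen [ 0.51936989 -0.0219761   0.055     ] [np.float64(178.6), np.float64(88.5), np.float64(-1.2), np.float64(-91.6)]
carrier top ((256.5, 220.0), (70.0, 61.0), 90.0)
[[0.5957, 0.0412, 0.055], [0.5922, -0.0886, 0.055], [0.4439, 
[... 242 characters left out ...]
, 0.02], [0.587, 0.328, 0.02], [0.629, 0.176, 0.02], [0.483, 0.146, 0.02]] [0.53457123 0.23742858 0.02      ]
tray top [[162.0, 179.0], [178.0, 245.0], [110.0, 261.0], [96.0, 195.0]] [[0.618, 0.186, 0.02], [0.472, 0.152, 0.02], [0.441, 0.3, 0.02], [0.586, 0.331, 0.02]] [0.52900196 0.24232298 0.02      ]
stand ((376.7264099121094, 220.79248046875), (33.79069519042969, 34.20277404785156), 74.05460357666016)
[ 0.51136947 -0.27787539  0.045     ] [np.float64(0.07338818316518342), np.float64(0.0719025637662967)]
[ 0.51084162 -0.27594939  0.055     ] [np.float64(0.07270493870477653), np.float64(0.07123315043211177)]
[ 0.51400382 -0.27587296  0.048     ]
bottle [ 0.67220572 -0.19901939  0.1       ]
```

```bash
cat > w.py <<'E'
import sys,numpy as np
from rig import bot
# usage: w.py x y z yaw : shift (mm, tool axes) and turn (deg) needed from measured pose; yaw=world angle of tool x
s=bot.read_state();p,R=np.array(s["position"]),np.array(s["tcp_rot"])
yaw=np.degrees(np.arctan2(R[1,0],R[0,0]))
print("t",round(s["time_s"],2),"pos",(p*1e3).round(1),"yaw",yaw.round(2),"tilt",np.degrees(R[:2,2]).round(2),"F",np.round(s["force"],1),"M",np.round(s["moment"],2),"open",round(s["opening"],3),"j6",round(s["joint_positions"][5],1))
if len(sys.argv)>1:
    t=np.array([float(a) for a in sys.argv[1:]])
    print("shift",(R.T@(t[:3]-p*1e3)).round(1),"wz",round(-((t[3]-yaw+180)%360-180),2))
E
python3 w.py 511 -277.5 165 173.3
```

```text
t 0.3 pos [ 282.9 -557.   222.2] yaw 26.92 tilt [-0.01  0.04] F [-1.   0.2  0.2] M [0.   0.05 0.03] open 1.003 j6 -10.2
shift [ 329.9 -146.    57.4] wz -146.38
```

```bash
python3 -m jog '[[[330,-146,57],[0,0,-146.4],0],[[330,-146,57],[0,0,-146.4],0],[[330,-146,57],[0,0,-146.4],0],[[330,-146,57],[0,0,-146.4],0],[[330,-146,57],[0,0,-146.4],0],[[330,-146,57],[0,0,-146.4],0],[[330,-146,57],[0,0,-146.4],0],[[330,-146,57],[0,0,-146.4],0],[[330,-146,57],[0,0,-146.4],0],[[330,-146,57],[0,0,-146.4],0],[[330,-146,57],[0,0,-146.4],0],[[330,-146,57],[0,0,-146.4],0]]'; python3 w.py 511 -277.5 165 173.3
```

```text
time_s: 1.3
position: [0.5117, -0.2765, 0.1653]
tcp_rot: [[-0.396, 0.918, -0.0], [0.918, 0.396, 0.0], [0.0, -0.0, -1.0]]
force: [0.4, -0.1, 0.2]
opening: 1.0
t 1.3 pos [ 511.7 -276.5  165.3] yaw 113.35 tilt [-0.02  0.01] F [ 0.4 -0.1  0.2] M [-0.04 -0.13  0.01] open 1.0 j6 -62.7
shift [-0.6 -1.   0.3] wz -59.95
```

```bash
python3 -m jog '[[[0,0,0],[0,0,-60],0],[[0,0,0],[0,0,-60],0],[[0,0,0],[0,0,-60],0],[[0,0,0],[0,0,-60],0],[[0,0,0],[0,0,-60],0],[[0,0,0],[0,0,-60],0],[[0,0,0],[0,0,-60],0],[[0,0,0],[0,0,-60],0],[[0,0,0],[0,0,-60],0],[[0,0,0],[0,0,-60],0],[[0,0,0],[0,0,-60],0]]'; python3 w.py 511 -277.5 76 173.3
```

```text
time_s: 2.22
position: [0.5111, -0.2777, 0.1655]
tcp_rot: [[-0.992, 0.126, -0.0], [0.126, 0.992, 0.0], [0.0, 0.0, -1.0]]
force: [0.3, 0.1, -0.2]
opening: 0.997
t 2.22 pos [ 511.1 -277.7  165.5] yaw 172.78 tilt [-0.  0.] F [ 0.3  0.1 -0.2] M [ 0.07 -0.14  0.  ] open 0.997 j6 -122.3
shift [ 0.1  0.2 89.5] wz -0.52
```

```bash
python3 -m jog '[[[0,0,40],[0,0,-0.5],0],[[0,0,75],[0,0,-0.5],0],[[0,0,89.5],[0,0,-0.5],0],[[0,0,89.5],[0,0,-0.5],0],[[0,0,89.5],[0,0,-0.5],0.5],[[0,0,89.5],[0,0,-0.5],1],[[0,0,89.5],[0,0,-0.5],1],[[0,0,89.5],[0,0,-0.5],1],[[0,0,89.5],[0,0,-0.5],1],[[0,0,89.5],[0,0,-0.5],1],[[0,0,89.5],[0,0,-0.5],1]]'; python3 w.py
```

```text
time_s: 3.13
position: [0.5113, -0.2779, 0.0766]
tcp_rot: [[-0.993, 0.116, 0.001], [0.116, 0.993, -0.001], [-0.001, -0.001, -1.0]]
force: [-0.1, -0.1, -0.5]
opening: 0.554
t 3.13 pos [ 511.3 -277.9   76.6] yaw 173.36 tilt [ 0.04 -0.04] F [-0.1 -0.1 -0.5] M [ 0.06 -0.15  0.  ] open 0.554 j6 -122.9
```

```bash
python3 -m jog '[[[0,0,0],[0,0,0],1],[[0,0,0],[0,0,0],1],[[0,0,0],[0,0,0],1],[[0,0,0],[0,0,0],1],[[0,0,0],[0,0,0],1],[[0,0,0],[0,0,0],1],[[0,0,0],[0,0,0],1],[[0,0,0],[0,0,0],1]]'; python3 w.py
```

```text
time_s: 3.8
position: [0.5111, -0.2775, 0.0759]
tcp_rot: [[-0.993, 0.116, -0.0], [0.116, 0.993, 0.0], [0.0, 0.0, -1.0]]
force: [-0.7, -0.2, -0.3]
opening: 0.159
t 3.8 pos [ 511.1 -277.5   75.9] yaw 173.36 tilt [-0.01  0.02] F [-0.7 -0.2 -0.3] M [ 0.19 -0.2   0.01] open 0.159 j6 -122.9
```

```bash
python3 -m jog '[[[0,0,0],[0,0,0],1],[[0,0,0],[0,0,0],1],[[0,0,-15],[0,0,0],1],[[0,0,-35],[0,0,0],1],[[0,0,-60],[0,0,0],1],[[0,0,-80],[0,0,0],1],[[0,0,-85],[0,0,0],1],[[0,0,-85],[0,0,0],1],[[0,0,-85],[0,0,0],1]]'; python3 w.py; python3 - <<'E'
from h import *
S=vision.capture("scene");T=vision.capture("top")
c=lambda im,x,y,w,h,k:cv2.resize(im[y-h:y+h,x-w:x+w],None,fx=k,fy=k,interpolation=cv2.INTER_CUBIC)
cv2.imwrite("pics/lift.png",np.hstack([c(S,180,190,60,60,3),c(T,390,220,60,60,3)])[:,:,::-1])
E
```

```text
time_s: 4.55
position: [0.5105, -0.2773, 0.1603]
tcp_rot: [[-0.993, 0.116, -0.001], [0.116, 0.993, 0.001], [0.001, 0.001, -1.0]]
force: [-0.4, 0.6, -3.0]
opening: 0.159
t 4.55 pos [ 510.5 -277.3  160.3] yaw 173.36 tilt [-0.06  0.05] F [-0.4  0.6 -3. ] M [ 0.07 -0.13 -0.01] open 0.159 j6 -122.9
```

View pics/lift.png

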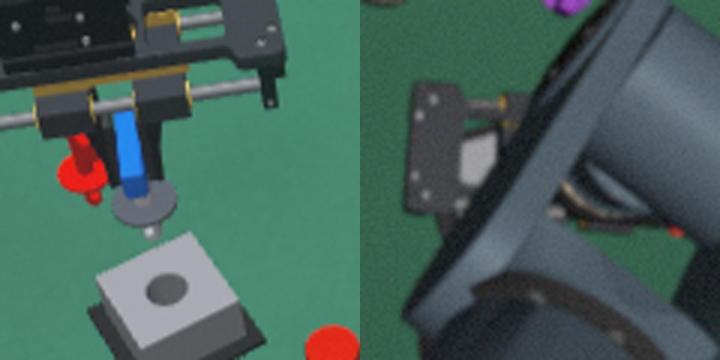

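The blue puller is lifted clear, with its collar at scene about (168,197) and the empty stand hole below it. Now I move it over the plug.

```bash
python3 w.py 519.3 -22.2 160 212.7
```

```text
t 4.65 pos [ 510.  -276.8  159.4] yaw 173.36 tilt [-0.16  0.13] F [ 0.7  0.1 -2.7] M [ 0.09 -0.11  0.  ] open 0.158 j6 -122.9
shift [ 2.02e+01  2.54e+02 -1.00e-01] wz -39.34
```

```bash
python3 -m jog '[[[1,10,0],[0,0,-3],1],[[3,35,0],[0,0,-7],1],[[5,65,0],[0,0,-12],1],[[8,100,0],[0,0,-17],1],[[11,135,0],[0,0,-22],1],[[14,170,0],[0,0,-28],1],[[17,205,0],[0,0,-33],1],[[19,235,0],[0,0,-38],1],[[20,250,0],[0,0,-39.3],1],[[20,254,0],[0,0,-39.3],1],[[20,254,0],[0,0,-39.3],1],[[20,254,0],[0,0,-39.3],1]]';  python3 w.py 519.3 -22.2 140 212.7; python3 - <<'E'
from h import *
S=vision.capture("scene");np.save("s1.npy",S)
cv2.imwrite("pics/over.png",cv2.resize(S[140:220,245:345],None,fx=7,fy=7,interpolation=cv2.INTER_CUBIC)[:,:,::-1])
E
```

```text
time_s: 5.65
position: [0.5205, -0.0237, 0.1604]
tcp_rot: [[-0.842, -0.539, -0.001], [-0.539, 0.842, -0.0], [0.001, 0.0, -1.0]]
force: [-0.3, -0.0, -2.5]
opening: 0.159
t 5.65 pos [520.5 -23.7 160.4] yaw -147.36 tilt [-0.05 -0.02] F [-0.3 -0.  -2.5] M [ 0.14 -0.1   0.  ] open 0.159 j6 -137.5
shift [ 0.2  1.9 20.4] wz -0.06
```

View pics/over.png

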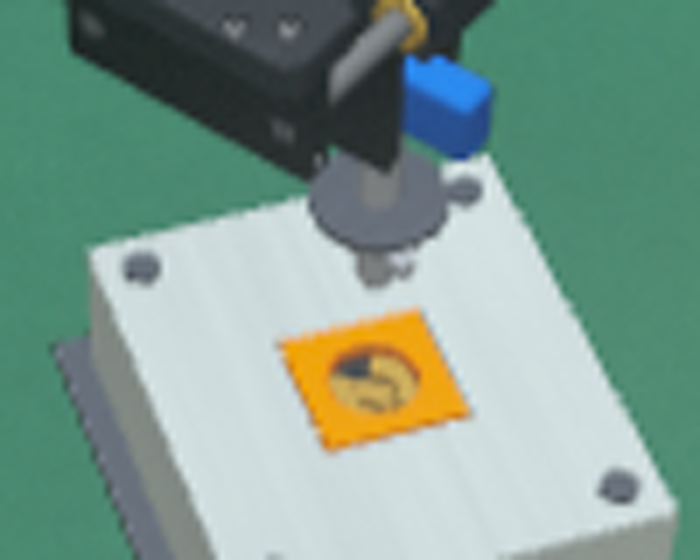

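```bash
python3 - <<'E'
from h import *
S=np.load("s1.npy")
p=np.array([.5205,-.0237,.1604])
for dz in(-.0263,-.0303,-.0623): print(dz,proj("scene",p+[0,0,dz]))
print("mouth",proj("scene",np.array([.5193,-.0222,.055])))
for q in((299,168.4),(299,169)): print(onz("scene",q,.132))
# collar mask: bluish grey darker than plate
hsv=cv2.cvtColor(S,cv2.COLOR_RGB2HSV); 
m=mask(S,(100,20,60),(130,120,150),(284,155,312,180));c=big(m);print(cv2.boundingRect(c),cv2.contourArea(c),cv2.fitEllipse(cv2.convexHull(c)))
c=np.array([[onz("scene",q,.132)[:2] for q in [(288.5,168),(309,168)]]]);print(c)
# mouth: non-orange inside the plug
o=mask(S,(8,190,200),(22,255,255),(270,170,330,220));k=big(o);f=np.zeros_like(o);cv2.drawContours(f,[k],-1,255,-1);h=cv2.bitwise_and(f,cv2.bitwise_not(o));M=cv2.moments(h,True);u=(M['m10']/M['m00'],M['m01']/M['m00']);print("hole",u,M['m00'],onz("scene",u,.055),onz("scene",u,.053))
E
```

```text
-0.0263 [299.18056449 167.49753348]
-0.0303 [299.09704993 168.94714719]
-0.0623 [298.44790516 180.21475355]
mouth [298.09545036 193.92583975]
[ 0.52076564 -0.02408575  0.132     ]
[ 0.52227037 -0.0246675   0.132     ]
(289, 162, 23, 15) 165.0 ((299.6314697265625, 168.1719207763672), (14.624342918395996, 22.466299057006836), 92.66840362548828)
[[[ 0.51310861 -0.04287837]
  [ 0.52609946 -0.00541924]]]
hole (297.84, 193.87) 100.0 [ 0.51898492 -0.02264115  0.055     ] [ 0.51737033 -0.0219377   0.053     ]
```

```bash
python3 -m jog '[[[0,1,10],[0,0,0],1],[[0.3,1.9,28],[0,0,0],1],[[0.3,1.9,42],[0,0,0],1],[[0.3,1.9,47],[0,0,0],1],[[0.3,1.9,50],[0,0,0],1],[[0.3,1.9,50],[0,0,0],1]]';  python3 w.py 519.2 -22.2 104 212.7
```

```text
time_s: 6.2
position: [0.5193, -0.0226, 0.1106]
tcp_rot: [[-0.843, -0.538, -0.001], [-0.538, 0.843, 0.0], [0.001, 0.0, -1.0]]
force: [-1.0, 0.0, -2.2]
opening: 0.155
t 6.2 pos [519.3 -22.6 110.6] yaw -147.43 tilt [-0.04  0.  ] F [-1.   0.  -2.2] M [ 0.15 -0.1  -0.05] open 0.155 j6 -137.4
shift [-0.1  0.4  6.6] wz -0.13
```

```bash
python3 -m jog '[[[0,0.3,2],[0,0,0],1],[[0,0.3,4],[0,0,0],1],[[0,0.3,6],[0,0,0],1],[[0,0.3,6],[0,0,0],1]]';  python3 w.py; python3 -m jog '[[[0,0,1],[0,0,0],1],[[0,0,1],[0,0,0],1]]';python3 -m jog '[[[0,0,1],[0,0,0],1],[[0,0,1],[0,0,0],1]]'; python3 w.py
```

```text
time_s: 6.53
position: [0.5192, -0.0214, 0.1051]
tcp_rot: [[-0.842, -0.54, 0.0], [-0.54, 0.842, -0.0], [-0.0, -0.0, -1.0]]
force: [-0.1, -0.3, -2.9]
opening: 0.158
t 6.53 pos [519.2 -21.4 105.1] yaw -147.34 tilt [ 0.02 -0.01] F [-0.1 -0.3 -2.9] M [ 0.13 -0.13 -0.02] open 0.158 j6 -137.4
time_s: 6.7
position: [0.5192, -0.0213, 0.1041]
tcp_rot: [[-0.842, -0.54, 0.0], [-0.54, 0.842, -0.0], [-0.0, -0.0, -1.0]]
force: [-0.0, -0.2, -2.3]
opening: 0.161
time_s: 6.87
position: [0.5192, -0.0213, 0.103]
tcp_rot: [[-0.842, -0.54, -0.0], [-0.54, 0.842, 0.0], [0.0, 0.0, -1.0]]
force: [-1.0, -0.1, -3.2]
opening: 0.159
t 6.87 pos [519.2 -21.3 103. ] yaw -147.33 tilt [-0.  0.] F [-1.  -0.1 -3.2] M [ 0.17 -0.1   0.01] open 0.159 j6 -137.4
```

```bash
for i in 1; do python3 -m jog '[[[0,0,1],[0,0,0],1],[[0,0,1],[0,0,0],1]]' | grep -E "pos|force";python3 -m jog '[[[0,0,1],[0,0,0],1],[[0,0,1],[0,0,0],1]]'| grep -E "pos|force"; python3 -m jog '[[[0,0,1],[0,0,0],1],[[0,0,1],[0,0,0],1]]'| grep -E "pos|force"; done; python3 w.py
```

```text
position: [0.5191, -0.0213, 0.1019]
force: [-0.5, 0.2, -2.8]
position: [0.5193, -0.0214, 0.1013]
force: [-0.6, 0.6, 0.5]
position: [0.5195, -0.0214, 0.101]
force: [-0.6, 0.7, 6.5]
t 7.37 pos [519.5 -21.4 101. ] yaw -147.33 tilt [ 0.05 -0.01] F [-0.6  0.7  6.5] M [ 0.22  0.2  -0.  ] open 0.161 j6 -137.4
```

```bash
cat > chk.py <<'E'
# exit 0 while the puller still rests on the bush (upward push) and forces are small
from rig import bot;import sys,numpy as np
s=bot.read_state();R=s["tcp_rot"];f=s["force"];z=s["position"][2]*1e3
print("yaw %.1f z %.1f F %s Mz %.2f"%(np.degrees(np.arctan2(R[1,0],R[0,0])),z,np.round(f,1),s["moment"][2]))
sys.exit(0 if f[2]>2.5 and f[2]<25 and abs(s["moment"][2])<.25 else 1)
E
python3 -m jog '[[[0,0,0],[0,0,5],1],[[0,0,0],[0,0,8],1],[[0,0,0],[0,0,8],1]]' >/dev/null; python3 chk.py && python3 -m jog '[[[0,0,0],[0,0,5],1],[[0,0,0],[0,0,8],1],[[0,0,0],[0,0,8],1]]' >/dev/null && python3 chk.py && python3 -m jog '[[[0,0,0],[0,0,5],1],[[0,0,0],[0,0,8],1],[[0,0,0],[0,0,8],1]]' >/dev/null && python3 chk.py && python3 -m jog '[[[0,0,0],[0,0,5],1],[[0,0,0],[0,0,8],1],[[0,0,0],[0,0,8],1]]' >/dev/null && python3 chk.py
```

```text
yaw -155.4 z 100.7 F [-0.9 -0.7  3.1] Mz 0.02
yaw -163.3 z 100.1 F [ 0.3 -0.7 -0.8] Mz 0.06
```

```bash
python3 -m jog '[[[0,0,1],[0,0,0],1],[[0,0,2],[0,0,0],1],[[0,0,2],[0,0,0],1]]' >/dev/null; python3 chk.py; python3 w.py
```

```text
yaw -163.3 z 97.7 F [ 0.4 -1.4 -2.3] Mz 0.02
t 8.12 pos [519.4 -21.6  97.7] yaw -163.27 tilt [ 0.02 -0.02] F [ 0.4 -1.4 -2.3] M [-0.12 -0.33  0.02] open 0.16 j6 -121.4
```

```bash
python3 -m jog '[[[0,0,1],[0,0,1],1],[[0,0,2],[0,0,2],1],[[0,0,2],[0,0,2],1]]' >/dev/null; python3 chk.py; python3 -m jog '[[[0,0,1],[0,0,1],1],[[0,0,2],[0,0,1],1],[[0,0,2],[0,0,1],1]]' >/dev/null; python3 chk.py;python3 w.py
```

```text
yaw -165.4 z 95.7 F [ 0.7 -0.9 -2.4] Mz -0.01
yaw -166.3 z 93.8 F [ 1.3 -1.6 -2.8] Mz 0.01
t 8.62 pos [519.  -21.4  93.8] yaw -166.33 tilt [-0.02 -0.  ] F [ 1.3 -1.6 -2.8] M [-0.27 -0.29  0.01] open 0.156 j6 -118.4
```

```bash
cat > c2.py <<'E'
from rig import bot;import sys,numpy as np
s=bot.read_state();R=s["tcp_rot"];f=s["force"];z=s["position"][2]*1e3
print("yaw %.1f pos %s F %s M %s"%(np.degrees(np.arctan2(R[1,0],R[0,0])),np.round(s["position"]*1e3,1),np.round(f,1),np.round(s["moment"],2)))
sys.exit(0 if abs(f[2]+2.7)<float(sys.argv[1]) and abs(s["moment"][2])<float(sys.argv[2]) else 1)
E
python3 -m jog '[[[0,0,1],[0,0,0],1],[[0,0,1],[0,0,0],1]]' >/dev/null; python3 c2.py 4 .15 && python3 -m jog '[[[0,0,1],[0,0,0],1],[[0,0,1],[0,0,0],1]]' >/dev/null && python3 c2.py 4 .15 && python3 -m jog '[[[0,0,1],[0,0,0],1],[[0,0,1],[0,0,0],1]]' >/dev/null && python3 c2.py 4 .15 && python3 -m jog '[[[0,0,1],[0,0,0],1],[[0,0,1],[0,0,0],1]]' >/dev/null && python3 c2.py 4 .15
```

```text
yaw -166.3 pos [519.1 -21.4  92.9] F [-0.8 -1.9 -1.8] M [-0.24 -0.31 -0.03]
yaw -166.3 pos [519.1 -21.3  91.9] F [ 0.  -2.  -1.8] M [-0.21 -0.24  0.04]
yaw -166.3 pos [519.3 -21.4  91.6] F [-1.2 -1.3  2.9] M [-0.16 -0.08  0.02]
```

```bash
python3 -m jog '[[[0,0,0.2],[0,0,4],1],[[0,0,0.4],[0,0,8],1],[[0,0,0.4],[0,0,8],1]]' >/dev/null; python3 c2.py 12 .15 && python3 -m jog '[[[0,0,0.2],[0,0,4],1],[[0,0,0.4],[0,0,8],1],[[0,0,0.4],[0,0,8],1]]' >/dev/null && python3 c2.py 12 .15 && python3 -m jog '[[[0,0,0.2],[0,0,4],1],[[0,0,0.4],[0,0,8],1],[[0,0,0.4],[0,0,8],1]]' >/dev/null && python3 c2.py 12 .15 && python3 -m jog '[[[0,0,0.2],[0,0,4],1],[[0,0,0.4],[0,0,8],1],[[0,0,0.4],[0,0,8],1]]' >/dev/null && python3 c2.py 12 .15
```

```text
yaw -174.5 pos [519.2 -21.2  91.3] F [ 0.1 -0.2  5.2] M [0.04 0.03 0.02]
yaw 177.6 pos [519.2 -21.2  91. ] F [-0.5 -1.1  5.6] M [-0.09  0.06 -0.04]
yaw 169.6 pos [519.2 -21.3  90.6] F [-1.8 -0.   5.1] M [-0.1   0.08  0.04]
yaw 161.6 pos [519.1 -21.4  90.1] F [-0.9 -0.6  3.8] M [-0.16  0.08  0.01]
```

```bash
python3 -m jog '[[[0,0,0.2],[0,0,4],1],[[0,0,0.4],[0,0,8],1],[[0,0,0.4],[0,0,8],1]]' >/dev/null; python3 c2.py 12 .12 && python3 -m jog '[[[0,0,0.2],[0,0,4],1],[[0,0,0.4],[0,0,8],1],[[0,0,0.4],[0,0,8],1]]' >/dev/null && python3 c2.py 12 .12 && python3 -m jog '[[[0,0,0.2],[0,0,3],1],[[0,0,0.3],[0,0,5],1],[[0,0,0.3],[0,0,5],1]]' >/dev/null && python3 c2.py 12 .12 && python3 -m jog '[[[0,0,0.2],[0,0,3],1],[[0,0,0.3],[0,0,4],1],[[0,0,0.3],[0,0,4],1]]' >/dev/null && python3 c2.py 12 .12 && python3 -m jog '[[[0,0,0.2],[0,0,3],1],[[0,0,0.2],[0,0,4],1],[[0,0,0.2],[0,0,4],1]]' >/dev/null && python3 c2.py 12 .12
```

```text
yaw 153.6 pos [519.1 -21.4  89.8] F [-0.6 -0.5  5.6] M [-0.24  0.08 -0.01]
yaw 145.6 pos [519.  -21.5  89.3] F [-0.8 -1.   4.5] M [-0.34  0.09 -0.01]
yaw 140.7 pos [519.  -21.5  89.1] F [-1.9 -2.1  6.1] M [-0.34  0.16  0.01]
yaw 136.7 pos [519.  -21.5  88.8] F [-1.4 -1.5  6.6] M [-0.35  0.18  0.03]
yaw 132.7 pos [518.9 -21.6  88.6] F [-1.9 -1.1  7.5] M [-0.35  0.17  0.02]
```

```bash
python3 -m jog '[[[0,0,0.1],[0,0,2],1],[[0,0,0.2],[0,0,4],1]]' >/dev/null; python3 c2.py 13 .1 && python3 -m jog '[[[0,0,0.1],[0,0,2],1],[[0,0,0.2],[0,0,4],1]]' >/dev/null && python3 c2.py 13 .1 && python3 -m jog '[[[0,0,0.1],[0,0,2],1],[[0,0,0.1],[0,0,3],1]]' >/dev/null && python3 c2.py 13 .1 && python3 -m jog '[[[0,0,0.1],[0,0,2],1],[[0,0,0.1],[0,0,3],1]]' >/dev/null && python3 c2.py 13 .1 && python3 -m jog '[[[0,0,0.1],[0,0,2],1],[[0,0,0.1],[0,0,3],1]]' >/dev/null && python3 c2.py 13 .1 && python3 -m jog '[[[0,0,0.1],[0,0,2],1],[[0,0,0.1],[0,0,3],1]]' >/dev/null && python3 c2.py 13 .1
```

```text
yaw 128.7 pos [518.7 -21.6  88.4] F [-1.8 -1.7  6.9] M [-0.45  0.27  0.04]
yaw 124.7 pos [518.5 -21.6  88.2] F [-2.  -1.7  6.6] M [-0.47  0.42  0.1 ]
```

```bash
python3 -m jog '[[[0,0,0],[0,0,0],1]]' >/dev/null; python3 c2.py 13 .1;  python3 -m jog '[[[0,0,0.1],[0,0,2],1],[[0,0,0.1],[0,0,2],1]]' >/dev/null; python3 c2.py 13 .1
```

```text
yaw 124.7 pos [518.5 -21.6  88.1] F [-2.1 -1.6  7.4] M [-0.49  0.31  0.04]
yaw 122.7 pos [518.5 -21.6  88.1] F [-1.8 -2.3  6.9] M [-0.47  0.44  0.05]
```

```bash
python3 -m jog '[[[0,0,0.1],[0,0,2],1],[[0,0,0.1],[0,0,2],1]]' >/dev/null; python3 c2.py 13 .13 && python3 -m jog '[[[0,0,0.1],[0,0,2],1],[[0,0,0.1],[0,0,2],1]]' >/dev/null && python3 c2.py 13 .13 && python3 -m jog '[[[0,0,0.1],[0,0,2],1],[[0,0,0.1],[0,0,2],1]]' >/dev/null && python3 c2.py 13 .13 && python3 -m jog '[[[0,0,0.1],[0,0,2],1],[[0,0,0.1],[0,0,2],1]]' >/dev/null && python3 c2.py 13 .13&& python3 -m jog '[[[0,0,0.1],[0,0,2],1],[[0,0,0.1],[0,0,2],1]]' >/dev/null && python3 c2.py 13 .13
```

```text
yaw 120.8 pos [518.5 -21.6  88. ] F [-2.5 -1.8  8.1] M [-0.45  0.35  0.17]
```

```bash
python3 -m jog '[[[0,0,0],[0,0,0],1]]' >/dev/null; python3 c2.py 13 .2;  python3 -m jog '[[[0,0,0],[0,0,1],1],[[0,0,0],[0,0,1],1]]' >/dev/null; python3 c2.py 13 .2; python3 -m jog '[[[0,0,0],[0,0,0],1]]' >/dev/null; python3 c2.py 13 .2
```

```text
yaw 120.8 pos [518.4 -21.6  88. ] F [-2.  -3.2  7.3] M [-0.44  0.43  0.15]
yaw 119.8 pos [518.4 -21.6  88.1] F [-2.3 -2.1  7.2] M [-0.49  0.42  0.26]
yaw 119.8 pos [518.4 -21.6  88.1] F [-2.9 -1.6  7.5] M [-0.5   0.45  0.18]
```

```bash
python3 -m jog '[[[0,0,-2],[0,0,0],1],[[0,0,-4],[0,0,0],1],[[0,0,-6],[0,0,0],1],[[0,0,-8],[0,0,0],1],[[0,0,-8],[0,0,0],1]]' >/dev/null; python3 c2.py 30 .2;python3 w.py
```

```text
yaw 119.7 pos [518.1 -21.2  94.7] F [ -0.2  -1.6 -10.3] M [-0.56  0.08  0.14]
t 12.87 pos [518.1 -21.2  94.7] yaw 119.69 tilt [-0.15  0.02] F [ -0.2  -1.6 -10.3] M [-0.56  0.08  0.14] open 0.155 j6 -44.4
```

```bash
python3 -m jog '[[[0,0,-3],[0,0,0],1],[[0,0,-6],[0,0,0],1],[[0,0,-9],[0,0,0],1],[[0,0,-12],[0,0,0],1],[[0,0,-12],[0,0,0],1]]' >/dev/null; python3 c2.py 30 .25 && python3 -m jog '[[[0,0,-3],[0,0,0],1],[[0,0,-6],[0,0,0],1],[[0,0,-9],[0,0,0],1],[[0,0,-12],[0,0,0],1],[[0,0,-12],[0,0,0],1]]' >/dev/null;python3 w.py
```

```text
yaw 119.7 pos [518.8 -21.2 107.8] F [-2.3 -2.  -7.8] M [-0.39  0.24  0.17]
t 13.7 pos [519.6 -21.1 120.4] yaw 119.64 tilt [0.08 0.02] F [-2.1  1.1 -3.7] M [0.04 0.27 0.12] open 0.16 j6 -44.3
```

```bash
python3 - <<'E'
from h import *
S=vision.capture("scene")
cv2.imwrite("pics/pull.png",cv2.resize(S[130:220,245:345],None,fx=6,fy=6,interpolation=cv2.INTER_CUBIC)[:,:,::-1])
E
python3 w.py
```

```text
t 13.75 pos [519.6 -21.2 120.3] yaw 119.64 tilt [0.08 0.01] F [-2.3  0.1 -3.2] M [0.01 0.32 0.09] open 0.16 j6 -44.4
```

View pics/pull.png

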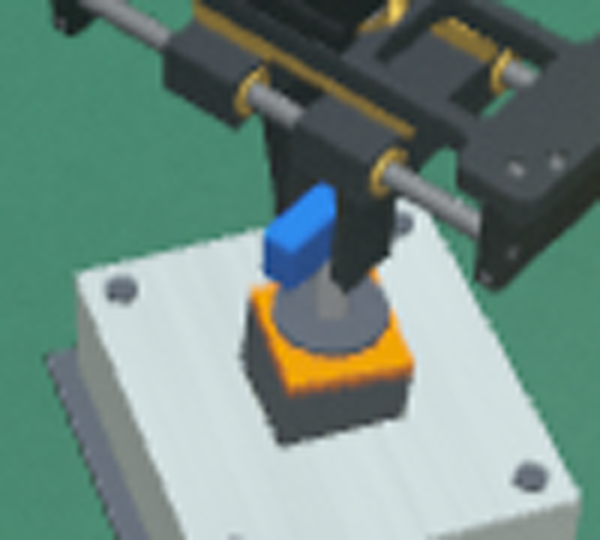

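The plug is rising straight, with its orange top about 28 mm above the carrier and the collar just over the top. I keep lifting.

```bash
python3 -m jog '[[[0,0,-3],[0,0,0],1],[[0,0,-6],[0,0,0],1],[[0,0,-9],[0,0,0],1],[[0,0,-12],[0,0,0],1],[[0,0,-18],[0,0,0],1],[[0,0,-26],[0,0,0],1],[[0,0,-32],[0,0,0],1],[[0,0,-35],[0,0,0],1],[[0,0,-35],[0,0,0],1]]' >/dev/null;python3 w.py 531 240 155 119.6
```

```text
t 14.5 pos [520.1 -21.6 155.6] yaw 119.66 tilt [ 0.17 -0.04] F [ 0.1  0.4 -4.5] M [ 0.01 -0.18  0.07] open 0.158 j6 -44.4
shift [222.  138.9   0.4] wz 0.06
```

```bash
python3 -m jog '[[[8,5,0],[0,0,0],1],[[25,16,0],[0,0,0],1],[[48,30,0],[0,0,0],1],[[74,46,0],[0,0,0],1],[[100,63,0],[0,0,0],1],[[127,79,0],[0,0,0],1],[[154,96,0],[0,0,0],1],[[180,113,0],[0,0,0],1],[[203,127,0],[0,0,0],1],[[216,135,0],[0,0,0],1],[[222,139,0],[0,0,0],1],[[222,139,0],[0,0,0],1]]' >/dev/null;python3 w.py 531 240 155 119.6; python3 - <<'E'
from h import *
S=vision.capture("scene")
cv2.imwrite("pics/tray.png",cv2.resize(S[110:230,340:480],None,fx=5,fy=5,interpolation=cv2.INTER_CUBIC)[:,:,::-1])
E
```

```text
t 15.5 pos [529.4 242.2 153.7] yaw 119.81 tilt [-0.04  0.01] F [ 0.4 -0.  -5.2] M [ 0.04 -0.1   0.04] open 0.159 j6 -16.2
shift [-2.7  0.3 -1.3] wz 0.21
```

View pics/tray.png

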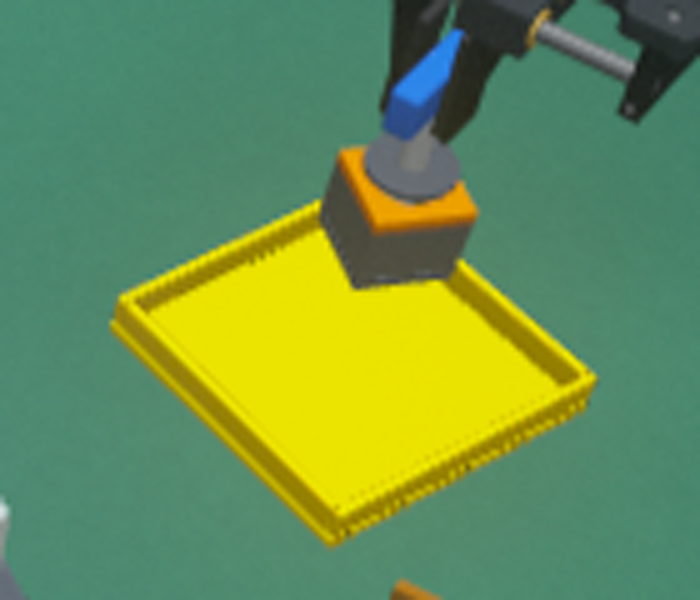

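```bash
python3 -m jog '[[[0,0,10],[0,0,0],1],[[0,0,25],[0,0,0],1],[[0,0,40],[0,0,0],1],[[0,0,52],[0,0,0],1],[[0,0,60],[0,0,0],1],[[0,0,64],[0,0,0],1],[[0,0,65],[0,0,0],1],[[0,0,65],[0,0,0],1]]' >/dev/null; python3 c2.py 6 1 && python3 -m jog '[[[0,0,1],[0,0,0],1],[[0,0,2],[0,0,0],1],[[0,0,2],[0,0,0],1]]' >/dev/null; python3 c2.py 6 1 && python3 -m jog '[[[0,0,1],[0,0,0],1],[[0,0,2],[0,0,0],1],[[0,0,2],[0,0,0],1]]' >/dev/null; python3 c2.py 6 1 && python3 -m jog '[[[0,0,1],[0,0,0],1],[[0,0,2],[0,0,0],1],[[0,0,2],[0,0,0],1]]' >/dev/null; python3 w.py
```

```text
yaw 119.6 pos [530.3 239.8  89.1] F [-0.8  1.1 -4. ] M [-0.01 -0.17  0.03]
yaw 119.7 pos [530.4 240.4  87.7] F [-0.2 -0.4 -5.2] M [ 0.   -0.12 -0.  ]
yaw 119.7 pos [530.  240.4  85.2] F [-0.1 -0.5 -5.2] M [-0.01 -0.13 -0.  ]
t 16.97 pos [529.9 240.3  83. ] yaw 119.66 tilt [-0.02 -0.01] F [ 0.9 -0.4 -5.7] M [ 0.05 -0.1   0.01] open 0.159 j6 -16.3
```

```bash
for i in 1; do python3 -m jog '[[[0,0,0.5],[0,0,0],1],[[0,0,1],[0,0,0],1]]' >/dev/null; python3 c2.py 5 1 && python3 -m jog '[[[0,0,0.5],[0,0,0],1],[[0,0,1],[0,0,0],1]]' >/dev/null; python3 c2.py 5 1 && python3 -m jog '[[[0,0,0.5],[0,0,0],1],[[0,0,1],[0,0,0],1]]' >/dev/null; python3 c2.py 5 1 && python3 -m jog '[[[0,0,0.5],[0,0,0],1],[[0,0,1],[0,0,0],1]]' >/dev/null; python3 c2.py 5 1 && python3 -m jog '[[[0,0,0.5],[0,0,0],1],[[0,0,1],[0,0,0],1]]' >/dev/null;python3 c2.py 5 1;done
```

```text
yaw 119.7 pos [530.  240.3  82.2] F [-0.9  0.3 -4.5] M [-0.02 -0.08  0.06]
yaw 119.7 pos [530.2 240.3  81.6] F [-1.3 -0.  -0.8] M [0.01 0.07 0.01]
yaw 119.7 pos [530.2 240.3  80.6] F [-0.6 -1.  -0.5] M [-0.1   0.04 -0.  ]
yaw 119.7 pos [530.2 240.3  79.4] F [-0.6 -0.8 -0.4] M [-0.03  0.05  0.02]
yaw 119.7 pos [530.3 240.3  78.4] F [-1.1 -1.6  2.9] M [-0.09  0.16  0.02]
```

```bash
python3 -m jog '[[[0,0,-0.4],[0,0,0],1],[[0,0,-0.4],[0,0,0],1],[[0,0,-0.4],[0,0,0],0.7],[[0,0,-0.4],[0,0,0],0.6],[[0,0,-0.4],[0,0,0],0.5],[[0,0,-0.4],[0,0,0],0.5],[[0,0,-0.4],[0,0,0],0.5],[[0,0,-0.4],[0,0,0],0.5],[[0,0,-0.4],[0,0,0],0.5]]'; python3 w.py
```

```text
time_s: 18.55
position: [0.5302, 0.2403, 0.0787]
tcp_rot: [[-0.495, 0.869, 0.0], [0.869, 0.495, 0.0], [-0.0, 0.0, -1.0]]
force: [-0.2, -0.4, 0.8]
opening: 0.488
t 18.55 pos [530.2 240.3  78.7] yaw 119.66 tilt [0.01 0.  ] F [-0.2 -0.4  0.8] M [-0.01 -0.09 -0.02] open 0.488 j6 -16.3
```

Released. Now I retreat straight up and clear the view.

```bash
python3 -m jog '[[[0,0,-5],[0,0,0],0.5],[[0,0,-15],[0,0,0],0.5],[[0,0,-30],[0,0,0],0.5],[[0,0,-55],[0,0,0],0.5],[[0,0,-85],[0,0,0],0.5],[[0,0,-120],[0,0,0],0.5],[[0,0,-145],[0,0,0],0.5],[[0,0,-150],[0,0,0],0.5],[[0,0,-150],[0,0,0],0.5]]'>/dev/null; python3 w.py; python3 - <<'E'
from h import *
S=vision.capture("scene")
a=cv2.resize(S[110:230,340:480],None,fx=4,fy=4,interpolation=cv2.INTER_CUBIC)
b=np.zeros((480,240,3),np.uint8);b[:180]=cv2.resize(S,(240,180))
cv2.imwrite("pics/end.png",np.hstack([a,b])[:,:,::-1])
S0=cv2.imread("pics/scene0.png")[:,:,::-1]
d=cv2.absdiff(S,np.ascontiguousarray(S0)).max(2)
for n,(x0,y0,x1,y1) in dict(bottle=(210,235,260,315),scraper=(318,232,378,320),print=(400,222,442,268),decoys=(85,155,160,250),purple=(145,262,178,312)).items(): print(n,(d[y0:y1,x0:x1]>40).sum())
E
```

```text
t 19.3 pos [531.6 240.7 232. ] yaw 119.67 tilt [0.37 0.09] F [-0.   0.  -1.1] M [ 0.03 -0.14  0.02] open 0.501 j6 -16.3
bottle 0
scraper 0
print 0
decoys 0
purple 0
```

View pics/end.png

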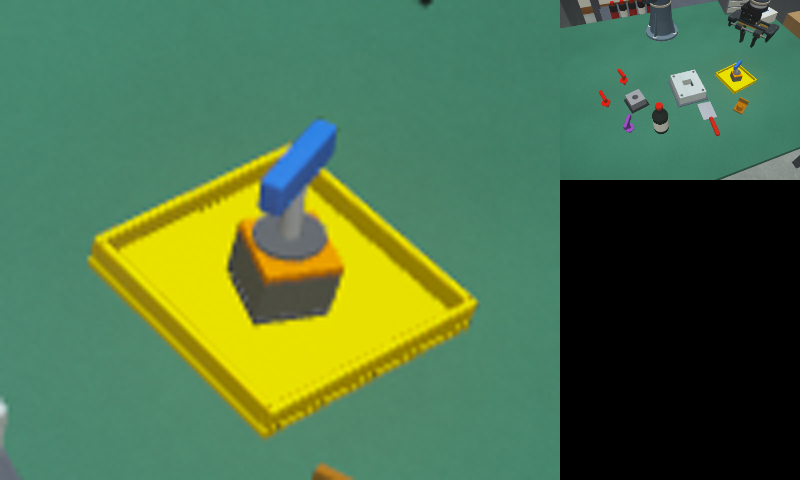

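The plug stands upright near the tray's centre, at scene about (412,180), with the puller in it. The bystanders are unmoved and the robot is clear, so I hand in.

```bash
python3 -c "
from rig import bot
print(bot.hand_in())"
```

```text
the job is handed in; nothing more can be done
None
```

I handed the job in at about 19 s of the 72 s. The plug stands upright near the middle of the yellow tray with the blue puller still screwed in, and the gripper is open and about 150 mm clear.

- **Threading:** I took the puller from its stand and let it rest on the bush under a light push. Turning it clockwise found the entry gap, and it dropped in. I then turned it about 74° clockwise, until the torque rose to about 0.2 Nm and it stopped sinking. The push on the thread stayed at about 11 N or less.
- **Drawing and placing:** I pulled the plug straight out with about 8 N in the readings taken. It touched down on the tray floor softly, and I pressed the puller down with about 5 N before letting go.
- **Last checks:** The final picture shows the plug upright, with the puller standing in it. The image difference over the bottle, scraper, printed part and look-alike pullers was zero pixels.
- **One mismatch:** The nose height at the stop came out at about 10.8 mm against the 10 mm given, which is within my measurement error.

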